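# Clamp a glued clarinet barrel in the bench screw press

## Robot

A 7-joint arm with a two-finger parallel gripper is mounted at the origin on the work surface. World frame = base frame: x ahead of the robot, y to its left, z up, the work surface at z = 0. Lengths are in m, angles in rad, forces in N, time in s.
With the tool pointing down it reaches from about 0.4 to 0.875 m from the base axis. Payload 19.3 kg.
Tool frame: the origin (TCP) lies at the very end of the fingers, on their centre line; the grasp point (between the pads) lies 19 mm behind it; z points along the fingers, y is the line along which they close (so a half turn about z gives the same grasp; the last joint's range is limited). The gripper opens to 85 mm and grips with 20 to 120 N. Pads are 22 mm wide; open, the fingers measure 114 mm over their backs; the gripper's body (76 mm by 85 mm) begins 54 mm behind the grasp point. The pads swing forward as they close: fully open they stand 13 mm farther back than shut.
Start: joints at [-1.25, 0.521, -0.036, 1.599, 0.021, 1.021, -0.113], TCP at [0.238, 0.578, 0.231] pointing down, gripper open.
Joint ranges: [-2.91, 2.91], [-0.3, 2.13], [-1.5, 1.42], [0.17, 2.43], [-1.26, 4.41], [0.16, 1.93], [-2.52, 2.52]. Speed limits (rad/s): [1.89, 1.89, 2.39, 2.39, 3.01, 3.01, 3.01].

## Interface

Orientations are given as [roll, pitch, yaw] about the fixed x, y, z axes, in that order (R = Rz(yaw) Ry(pitch) Rx(roll)).
In Python, from workcell import bot, grab_frame, calibration, job gives the robot as it stands.
- The arm moves only by the shell command python3 -m creep [FORCE], which reads ROWS from standard input. ROWS is a JSON object whose key "deltas" holds a list of rows, 1 to 5 of them, each of 7 numbers: the finger opening in m, then dx, dy, dz in m, then a rotation vector rx, ry, rz in rad; each row is the pose to reach, as a shift and turn from the pose commanded when the command began, along the tool's axes at that moment; what a row does not reach only later rows make up. A row lasts 1/8 s, in which the tool goes at most 0.0625 m and 0.188 rad, less where a joint would pass 70% of its speed; a pose out of reach is approached as far as the arm can. The fingers move at their own pace and stop on an object; FORCE is the grip in N (left out, the last holds). Time passes only in rows, so rows that do not move let the fingers close. It prints the time, the measured TCP pose, the force, the opening and the grip force at its end. Input that does not fit is refused with a message, and nothing moves.
- bot.observe(): the state, without advancing time (a new reading comes with each control period).
- grab_frame(name): name is "scene" or "top"; returns (picture, depth): 420x560x3 uint8, blue, green, red; 420x560 float32, m along the optical axis (not along the pixel's ray), 0 where there is no reading.
- calibration(name): a dict with "vfov" (degrees; the focal length in pixels is half the picture's height over the tangent of half this angle, whatever the lens; pixels are square), "cx", "cy" (the principal point, pixels), "dist_coeffs" ([k1, k2, p1, p2, k3] as OpenCV has them; the pictures are not rectified), "eye" and "attitude" of the camera in the world. Camera axes: x right, y down, z forward; pixel columns grow to the right and rows downward; lengths in m; the calibration is good to about 2 mm. A picture is of the moment at which its call begins. calibration takes no time and is no camera call.
- job.job_done(): hands the job in; it is judged then, once.
The state is a dict: "clock": time; "qpos": joint angles; "qd": joint speeds; "joint_efforts": joint torques, N m; "position": TCP position; "tool_rot": TCP orientation; "force": force on the tool from outside, world axes, zero at the start; "moment": the same for the moment, N m; "grip_width": finger opening in m; "finger_force": force on a finger pad.
Only numpy, scipy, OpenCV 4.12 (cv2) and the standard library are available. Lean on these libraries where they do the work, as an engineer would, in place of code of your own. Each camera call takes 0.05 s, during which the arm holds its last target. There are 200 camera calls.

## Task

The clarinet barrel standing in the press's shuttle has a freshly glued end ring that must be clamped while it sets. Push the shuttle fully home under the screw, wind the crank clockwise (seen from above) until the sprung foot just touches the barrel, then give it a quarter of a turn more and no further, and leave it clamped like that. Do not disturb the other things on the bench.

Things in the scene. Friction and masses are not known exactly. Their poses are not given: they have to be found in the camera images.
- press: Grey bench screw press, fixed: base plate 300 x 190 x 20 mm, two columns 22 mm thick at local y = +-78 mm, cross beam 50 x 195 mm, underside 165 mm and top 195 mm above the bench (nuts on it up to 207). Origin: on the bench straight under the screw's axis. Local +x is the way the shuttle goes home; the base reaches from x = -205 to +95 mm. z up.
- shuttle: Aluminium slide plate in the press base, 205 x 60 mm, with a cup carrying the black barrel (33 mm across, metal ring on top). About 3 N friction; stays where left. Origin: plate underside below the cup's centre; its x in the press frame is 0 home against a hard stop, down to -75 mm pulled out. The barrel's height differs by piece and is not measured: top 102 to 112 mm above the bench.
- shuttle_post (a point): Upright round dark steel post, 20 mm across, on the shuttle's outer end, 155 mm from the cup's centre towards local -x; the push-pull handle. This point lies on its axis 65 mm above the bench; the post's top is 86 mm and the plate's top 34 mm above the bench.
- ram: Vertical steel screw of the press. Origin: centre of the underside of its 32 mm foot, unloaded: 120 mm above the bench with the crank at 0, coming down 12 mm per clockwise turn. The foot is sprung with preload: at first touch it presses at once with about 110 N, then 37 N more per mm, so 220 N a quarter turn after touching. The screw holds itself when let go.
- crank (a joint): Turn of crank and screw in rad, growing clockwise seen from above, 0 (top) to 15. At 0 the grip lies 55 mm from the screw's axis towards the press's local -x. Kept turning, friction alone takes about 10 N at the grip (less is read at a standstill); the touch adds about 4 N at once, and the quarter turn after it some 4 N more (about 18 N in all).
- crank_grip (a point): Black upright cylindrical grip on the crank arm, 18 mm across, 46 mm tall, spinning freely on its pin, 55 mm from the screw's axis. This point lies on its axis, 18 mm below its top and 28 mm above its lower end (the arm's top is just below that); 286 mm above the bench with the crank at 0, going down 12 mm a turn.
- screwdriver: Bystander: wooden-handled screwdriver, 200 mm long, lying by the press. Origin under its middle.
- tape: Bystander: black roll of tape, 80 mm across, 18 mm high, by the press. Origin at the centre of its underside.
- bell: Bystander: black clarinet bell standing on its wide end, 76 mm across, 100 mm tall. Origin at the centre of its underside.
- spare_barrel: Bystander: loose black barrel standing on the bench, 33 mm across, 64 mm tall. Origin at the centre of its underside.
- jar: Bystander: small amber jar, 56 mm across, 75 mm tall. Origin at the centre of its underside.
- mallet: Bystander: wooden mallet, 260 mm long, lying. Origin under its middle.

How it is judged:
By the outcome, as a careful person would: the job done as asked, in the order asked, and still so for the second after the job is handed in, with the robot touching nothing.
It also fails if it takes over 72 s, if anything falls off the work surface, if the arm or the gripper's body presses on something with over 40 N, if the wrist force passes 120 N, or if a joint passes its speed limit or range.

## Working session

There is one attempt and no reset: what is moved stays moved. The work goes in short steps, Python scripts to look and compute and a shell command to move; the robot and the scene stay as the last step left them, time stands still between calls to the robot, and variables do not carry over. Pictures are saved under pics/ and viewed, at most 10 in all, crops included, and the job is handed in when it is done.

```bash
ls; mkdir -p pics; python3 - <<'E'
from workcell import bot, grab_frame, calibration
import cv2,numpy as np
for n in("scene","top"):
    p,d=grab_frame(n); cv2.imwrite(f"pics/{n}0.png",p); np.save(f"{n}0.npy",d); print(calibration(n))
print(bot.observe())
E
```

```text
pics
{'vfov': 55.07083181202913, 'cx': 283.71831792898644, 'cy': 207.66700069743425, 'dist_coeffs': array([-0.01931981,  0.        ,  0.        ,  0.        ,  0.        ]), 'eye': array([ 1.03134958, -0.59709742,  1.28803721]), 'attitude': array([-2.54435516,  0.00503344,  0.65667925])}
{'vfov': 44.41833829094177, 'cx': 277.4035720698474, 'cy': 209.32270230042977, 'dist_coeffs': array([0.05272025, 0.        , 0.        , 0.        , 0.        ]), 'eye': array([0.35709867, 0.02916241, 1.57380831]), 'attitude': array([-2.97183625, -0.00836512, -1.5492182 ])}
{'clock': 0.1, 'qpos': array([-1.25018041,  0.52192399, -0.03633854,  1.59993323,  0.02120139,
        1.02111265, -0.11278603]), 'qd': array([-0.00126946, -0.0016914 ,  0.00134699, -0.00171765, -0.00067681,
        0.00086758, -0.000572  ]), 'joint_efforts': array([ 5.17329972e-04, -9.28489423e+01,  1.98236614e+00, -3.70535588e+01,
        1.79502962e-02,  5.48997195e-03,  3.84052316e-05]), 'position': array([0.23800188, 0.57758973, 0.23080848]), 'tool_rot': array([-3.14060258e+00,  6.51476285e-05,  2.75078980e+00]), 'force': array([ 0.36842293, -0.18026722,  0.23761409]), 'moment': array([ 0.00953833,  0.00198323, -0.01004045]), 'finger_force': 0.0, 'grip_width': 0.08519036317333618}
```

View pics/scene0.png

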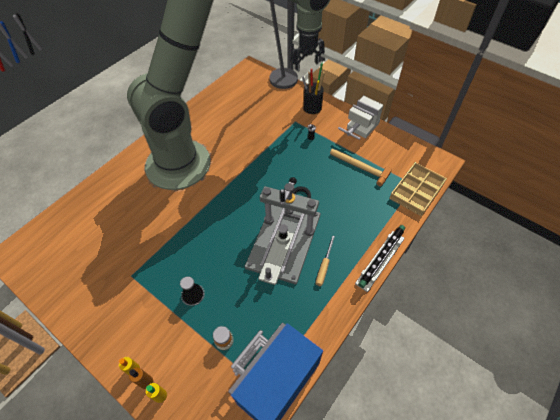

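View pics/top0.png

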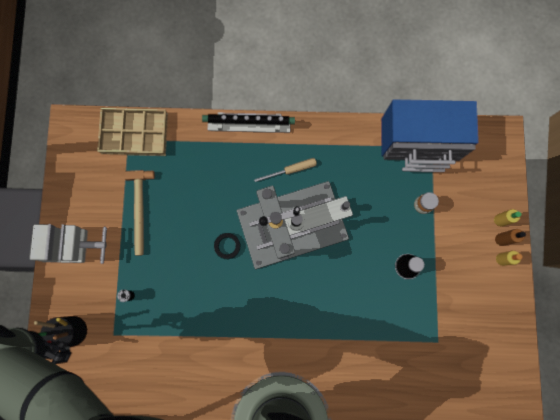

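```bash
cat > h.py <<'E'
from workcell import bot, grab_frame, calibration
import cv2,numpy as np
from scipy.spatial.transform import Rotation as R
def ray(n,uv):
    c=calibration(n); f=210/np.tan(np.radians(c['vfov']/2))
    K=np.array([[f,0,c['cx']],[0,f,c['cy']],[0,0,1]])
    q=cv2.undistortPoints(np.array(uv,float).reshape(-1,1,2),K,c['dist_coeffs']).reshape(-1,2)
    return c['eye'],R.from_euler('xyz',c['attitude']).as_matrix()@np.c_[q,np.ones(len(q))].T
def plane(n,uv,z):
    e,d=ray(n,uv); return (e[:,None]+d*(z-e[2])/d[2]).T
def pts(n,uv,depth):
    e,d=ray(n,uv); return (e[:,None]+d*depth).T
def cloud(n,d):
    v,u=np.mgrid[0:420,0:560]; return pts(n,np.c_[u.ravel(),v.ravel()],d.ravel()).reshape(420,560,3)
E
python3 - <<'E'
from h import *
a=cv2.imread("pics/top0.png")[170:280,220:365]; b=cv2.imread("pics/scene0.png")[165:295,235:345]
a=cv2.resize(a,None,fx=2.7*1,fy=2.7,interpolation=cv2.INTER_CUBIC);b=cv2.resize(b,None,fx=3.6,fy=3.6,interpolation=cv2.INTER_CUBIC)
H=max(a.shape[0],b.shape[0]);o=np.zeros((H,a.shape[1]+b.shape[1],3),np.uint8);o[:a.shape[0],:a.shape[1]]=a;o[:b.shape[0],a.shape[1]:]=b
print(o.shape);cv2.imwrite("pics/c0.png",o)
for n in("top","scene"):
    P=cloud(n,np.load(n+"0.npy"))
    m=(P[...,2]>.255)&(P[...,2]<.33)&(P[...,0]>.4)&(P[...,0]<.8)&(abs(P[...,1])<.3)
    v,u=np.nonzero(m);print(n,len(u));print(np.c_[u,v,(P[m]*1000).round()].astype(int)[::max(1,len(u)//25)])
E
```

```text
(468, 788, 3)
top 322
[[295 207 582 -21 301]
 [295 209 577 -21 305]
 [299 210 574 -31 306]
 [274 212 574  32 265]
 [294 212 570 -19 301]
 [278 213 573  21 261]
 [292 213 574 -15 257]
 [275 214 570  29 259]
 [288 214 571  -5 259]
 [273 215 567  34 261]
 [285 215 568   3 262]
 [297 215 567 -27 272]
 [278 216 565  21 257]
 [292 216 566 -15 257]
 [274 217 562  31 258]
 [286 217 564   0 256]
 [268 218 559  47 260]
 [281 218 561  13 255]
 [266 219 556  52 261]
 [278 219 557  21 263]
 [266 220 553  52 264]
 [278 220 555  21 259]
 [268 221 551  47 264]
 [280 221 552  16 261]
 [271 222 550  39 255]
 [263 223 546  59 262]
 [262 224 543  62 263]]
scene 192
[[291 177 547  62 263]
 [293 178 555  61 264]
 [293 179 558  57 266]
 [293 180 561  54 265]
 [292 181 558  52 261]
 [293 182 564  50 262]
 [292 183 562  48 257]
 [290 184 560  39 259]
 [289 185 562  31 264]
 [286 186 554  26 258]
 [285 187 555  19 261]
 [292 187 572  34 258]
 [289 188 567  25 258]
 [283 189 576 -17 305]
 [291 189 574  26 258]
 [285 190 562   9 261]
 [280 191 573 -29 305]
 [288 191 571  14 257]
 [282 192 578 -25 299]
 [282 193 581 -30 303]
 [281 194 581 -35 303]
 [280 195 574 -31 287]
 [280 196 577 -34 288]
 [280 197 576 -34 282]
 [280 198 575 -32 274]
 [281 199 580 -34 275]
 [283 200 582 -27 263]
 [284 201 585 -25 259]]
```

View pics/c0.png

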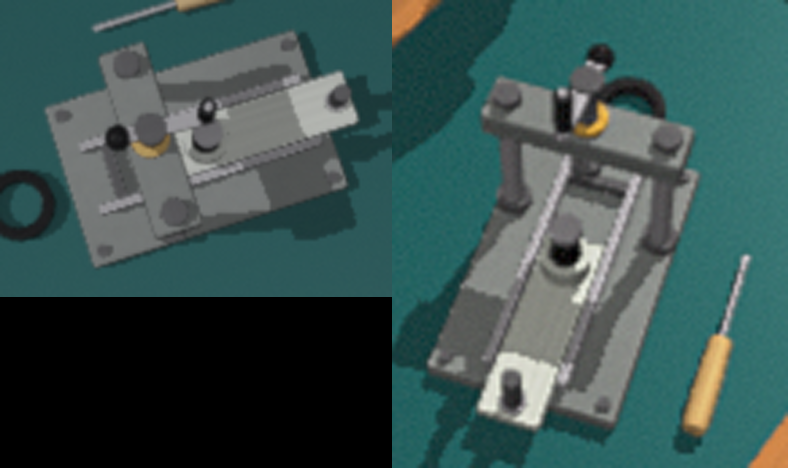

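```bash
cat > meas.py <<'E'
from h import *
def press(d):
    P=cloud("top",d); r=(P[...,0]>.35)&(P[...,0]<.8)&(P[...,1]>-.22)&(P[...,1]<.18)
    m=(r&(P[...,2]>.012)&(P[...,2]<.028)).astype(np.uint8)
    n,l,s,_=cv2.connectedComponentsWithStats(m); 
    m=cv2.morphologyEx(m,cv2.MORPH_OPEN,np.ones((3,3)))
    v,u=np.nonzero(m); Q=plane("top",np.c_[u,v],.02)[:,:2]
    (c,s,a)=cv2.minAreaRect((Q*1000).astype(np.float32)); return c,s,a,P,r
if __name__=="__main__":
    c,s,a,P,r=press(np.load("top0.npy")); print("rect",c,s,a)
    N=plane("top",[[267,193.7],[286,248]],.207); print(N)
    for n in("top","scene"):
        P=cloud(n,np.load(n+"0.npy")); r=(P[...,0]>.35)&(P[...,0]<.8)&(P[...,1]>-.22)&(P[...,1]<.18)
        for nm,lo,hi,zp,ex in(("post",.075,.095,.086,r&(P[...,1]<-.09)),("grip",.295,.315,.304,r&(P[...,1]<-.005)),("beam",.187,.2,.195,r),("barrel",.09,.12,.107,r&(P[...,1]<.0)&(P[...,1]>-.09))):
            v,u=np.nonzero(ex&(P[...,2]>lo)&(P[...,2]<hi))
            Q=plane(n,np.c_[u,v],zp); print(n,nm,len(u),np.c_[u,v].mean(0).round(1),Q.mean(0).round(4),np.ptp(Q,axis=0).round(3),np.median(P[v,u,2]).round(4))
            if nm=="beam":
                print(cv2.minAreaRect((Q[:,:2]*1000).astype(np.float32)))
E
python3 meas.py
```

```text
rect (605.9988403320312, 23.631317138671875) (273.35662841796875, 371.233154296875) 19.126567840576172
[[ 0.63386866  0.05189645  0.207     ]
 [ 0.48769127 -0.00234048  0.207     ]]
top post 38 [345.9 204.1] [ 0.6327 -0.1789  0.086 ] [0.018 0.018 0.   ] 0.0852
top grip 41 [296.7 209.9] [ 0.5746 -0.0252  0.304 ] [0.015 0.015 0.   ] 0.3046
top beam 858 [275.5 222.4] [0.5581 0.0274 0.195 ] [0.194 0.104 0.   ] 0.1954
((560.6136474609375, 27.9993896484375), (194.82940673828125, 49.995113372802734), 19.044469833374023)
top barrel 87 [296.7 219.8] [ 0.5793 -0.0341  0.107 ] [0.027 0.032 0.   ] 0.1077
scene post 30 [267.5 270. ] [ 0.6358 -0.1806  0.086 ] [0.017 0.019 0.   ] 0.0861
scene grip 28 [281.9 191.6] [ 0.5784 -0.0269  0.304 ] [0.017 0.022 0.   ] 0.3033
scene beam 492 [289.7 200.2] [0.5702 0.0241 0.195 ] [0.197 0.109 0.   ] 0.1945
((564.5222778320312, 25.121891021728516), (194.37213134765625, 54.43268966674805), 19.07373809814453)
scene barrel 105 [279.  224.4] [ 0.5656 -0.0295  0.107 ] [0.125 0.055 0.   ] 0.1062
```

```bash
cat > go.py <<'E'
import sys
from h import *
# go.py x y z : displacement in tool axes to a world TCP; yaw residual; local coordinates in press frame
A=np.array([.5605,.0265]); YAW=np.radians(109.05); lx=np.array([np.cos(YAW),np.sin(YAW)]); ly=np.array([-lx[1],lx[0]])
if __name__=="__main__":
    s=bot.observe(); p=s['position']; M=R.from_euler('xyz',s['tool_rot'])
    if len(sys.argv)>3:
        l=np.array(list(map(float,sys.argv[1:4])))  # press-frame target x y, z
        t=np.r_[A+l[0]*lx+l[1]*ly,l[2]]
        G=R.from_euler('xyz',[np.pi,0,YAW])
        print("d",(M.inv().apply(t-p)).round(4),"rot",(M.inv()*G).as_rotvec().round(4))
    print("t",round(s['clock'],2),"press-frame",((p[:2]-A)@np.c_[lx,ly]).round(4),p[2].round(4),"F local",(s['force'][:2]@np.c_[lx,ly]).round(2),s['force'][2].round(2),"q",s['qpos'].round(2))
E
echo '{"deltas":[[0.085, 0, 0, -0.06, 0, 0, 0.17], [0.085, 0, 0, -0.12, 0, 0, 0.34], [0.085, 0, 0, -0.17, 0, 0, 0.51], [0.085, -0.045, -0.038, -0.17, 0, 0, 0.68], [0.085, -0.09, -0.076, -0.17, 0, 0, 0.848]]}' | python3 -m creep 60
python3 go.py -.219 0 .40
```

```text
clock: 0.72
position: [0.2928, 0.472, 0.4012]
tool_rot: [3.142, -0.0, 1.898]
force: [1.0, -0.4, 0.2]
grip_width: 0.0852
finger_force: 0.0
d [-0.7269  0.1115  0.0012] rot [ 0.0001 -0.     -0.0053]
t 0.72 press-frame [0.5085 0.1077] 0.4012 F local [-0.67 -0.79] 0.21 q [-1.27  0.28  0.19  1.55 -0.05  1.32 -0.74]
```

```bash
echo '{"deltas":[[0.085, -0.06, 0.009, 0, 0, 0, 0], [0.085, -0.12, 0.018, 0, 0, 0, 0], [0.085, -0.18, 0.0275, 0, 0, 0, 0], [0.085, -0.24, 0.037, 0, 0, 0, 0], [0.085, -0.30, 0.046, 0, 0, 0, -0.005]]}' | python3 -m creep
echo '{"deltas":[[0.085, -0.06, 0.009, 0, 0, 0, 0], [0.085, -0.12, 0.018, 0, 0, 0, 0], [0.085, -0.18, 0.0275, 0, 0, 0, 0], [0.085, -0.24, 0.037, 0, 0, 0, 0], [0.085, -0.30, 0.046, 0, 0, 0, 0]]}' | python3 -m creep
python3 go.py -.219 0 .40
```

```text
clock: 1.35
position: [0.4341, 0.2028, 0.4013]
tool_rot: [3.142, -0.0, 1.908]
force: [1.6, 1.0, -0.6]
grip_width: 0.085
finger_force: 0.0
clock: 1.98
position: [0.5769, -0.0649, 0.4012]
tool_rot: [-3.142, -0.0, 1.908]
force: [0.7, 1.6, 0.7]
grip_width: 0.0854
finger_force: 0.0
d [-0.1274  0.0137  0.0012] rot [-0.     -0.0001  0.0051]
t 1.98 press-frame [-0.0917  0.0143] 0.4012 F local [ 1.27 -1.15] 0.68 q [-0.39  0.36  0.56  1.49 -0.19  1.34  0.53]
```

```bash
echo '{"deltas":[[0.085, -0.06, 0.007, 0, 0, 0, 0.005], [0.085, -0.12, 0.013, 0.01, 0, 0, 0.005], [0.085, -0.1274, 0.0137, 0.07, 0, 0, 0.005], [0.085, -0.1274, 0.0137, 0.13, 0, 0, 0.005], [0.085, -0.1274, 0.0137, 0.19, 0, 0, 0.005]]}' | python3 -m creep
python3 go.py -.219 0 .05
python3 - <<'E'
from h import *
p,d=grab_frame("scene"); cv2.imwrite("pics/s1.png",cv2.resize(p[150:330,180:420],None,fx=3,fy=3)); p,d=grab_frame("top")
E
```

```text
clock: 2.6
position: [0.6309, -0.179, 0.2092]
tool_rot: [-3.141, -0.0, 1.903]
force: [1.3, 0.2, -0.1]
grip_width: 0.085
finger_force: 0.0
d [-0.0018  0.0006  0.1592] rot [-0.0004 -0.0001 -0.0008]
t 2.6 press-frame [-0.2172  0.0005] 0.2092 F local [-0.28 -1.28] -0.09 q [-0.13  0.65  0.51  1.55 -0.35  1.03  0.8 ]
```

View pics/s1.png

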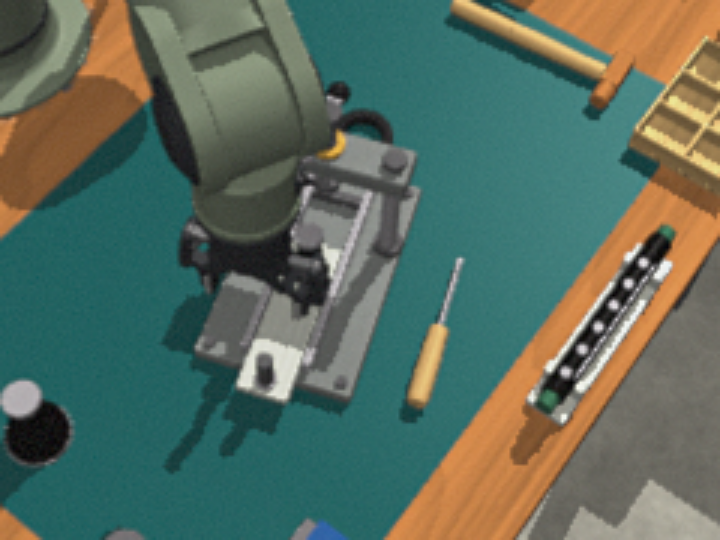

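```bash
python3 - <<'E'
from h import *
from go import A,lx,ly
L=[]
for n in("scene","top"):
    p,d=grab_frame(n); P=cloud(n,d)[d>0]; L.append(P)
P=np.vstack(L); l=(P[:,:2]-A)@np.c_[lx,ly]
# local x relative to TCP, by height above TCP, arm points near
for a in np.arange(.05,.7,.05):
    m=(P[:,2]-.209>a)&(P[:,2]-.209<a+.05)&(np.hypot(*(P[:,:2]-[.63,-.18]).T)<.45)&(P[:,0]>.1)
    for b in (-.1,-.05,0,.05,.1,.15,.2,.3):
        k=m&(l[:,1]>b)&(l[:,1]<b+.05)
        if k.sum()>3: print(round(a,2),b,k.sum(),"max lx rel tcp",np.percentile(l[k,0],98).round(3)+.217)
E
```

```text
0.05 -0.1 77 max lx rel tcp 0.01200000000000001
0.05 -0.05 241 max lx rel tcp 0.257
0.05 0 173 max lx rel tcp 0.255
0.05 0.05 74 max lx rel tcp 0.010000000000000009
0.1 -0.1 56 max lx rel tcp 0.01200000000000001
0.1 -0.05 127 max lx rel tcp 0.006000000000000005
0.1 0 53 max lx rel tcp 0.165
0.1 0.05 53 max lx rel tcp 0.01100000000000001
0.15 -0.05 124 max lx rel tcp -0.0010000000000000009
0.15 0 46 max lx rel tcp -0.03
0.2 -0.1 14 max lx rel tcp 0.010000000000000009
0.2 -0.05 291 max lx rel tcp 0.006000000000000005
0.2 0 108 max lx rel tcp -0.024999999999999994
0.25 -0.1 5 max lx rel tcp -0.0050000000000000044
0.25 -0.05 249 max lx rel tcp -0.0020000000000000018
0.25 0 23 max lx rel tcp -0.04300000000000001
0.25 0.3 12 max lx rel tcp 0.295
0.3 -0.1 191 max lx rel tcp 0.027999999999999997
0.3 -0.05 425 max lx rel tcp 0.066
0.3 0 155 max lx rel tcp -0.04000000000000001
0.3 0.05 73 max lx rel tcp 0.026999999999999996
0.3 0.3 149 max lx rel tcp 0.298
0.35 -0.1 223 max lx rel tcp 0.033
0.35 -0.05 1818 max lx rel tcp 0.05399999999999999
0.35 0 1528 max lx rel tcp 0.086
0.35 0.05 201 max lx rel tcp 0.027999999999999997
0.35 0.1 22 max lx rel tcp 0.055999999999999994
0.35 0.3 199 max lx rel tcp 0.262
0.4 -0.05 182 max lx rel tcp 0.07100000000000001
0.4 0 1855 max lx rel tcp 0.11
0.4 0.05 1900 max lx rel tcp 0.14100000000000001
0.4 0.1 437 max lx rel tcp 0.08199999999999999
0.4 0.15 40 max lx rel tcp 0.112
0.4 0.3 219 max lx rel tcp 0.26
0.45 0.05 1462 max lx rel tcp 0.166
0.45 0.1 2100 max lx rel tcp 0.21
0.45 0.15 761 max lx rel tcp 0.289
0.45 0.2 111 max lx rel tcp 0.22
0.45 0.3 415 max lx rel tcp 0.277
0.5 0.1 1743 max lx rel tcp 0.304
0.5 0.15 3145 max lx rel tcp 0.28600000000000003
0.5 0.2 721 max lx rel tcp 0.374
0.5 0.3 708 max lx rel tcp 0.328
0.55 0.1 65 max lx rel tcp 0.322
0.55 0.15 2912 max lx rel tcp 0.351
0.55 0.2 3554 max lx rel tcp 0.369
0.55 0.3 281 max lx rel tcp 0.3
0.6 0.2 855 max lx rel tcp 0.288
```

```bash
echo '{"deltas":[[0.085, -0.002, 0.0006, 0.05, 0, 0, 0], [0.085, -0.002, 0.0006, 0.1, 0, 0, 0], [0.085, -0.002, 0.0006, 0.157, 0, 0, 0], [0.04, -0.002, 0.0006, 0.157, 0, 0, 0], [0.0, -0.002, 0.0006, 0.157, 0, 0, 0]]}' | python3 -m creep 60
echo '{"deltas":[[0, 0, 0, 0, 0, 0, 0], [0, 0, 0, 0, 0, 0, 0], [0, 0, 0, 0, 0, 0, 0]]}' | python3 -m creep
python3 go.py -.155 0 .05
```

```text
clock: 3.42
position: [0.6345, -0.1814, 0.058]
tool_rot: [3.138, 0.002, 1.903]
force: [0.3, 0.5, 0.6]
grip_width: 0.0514
finger_force: 0.0
clock: 3.8
position: [0.6344, -0.1807, 0.0569]
tool_rot: [3.138, 0.002, 1.903]
force: [1.1, 1.9, 13.7]
grip_width: 0.0182
finger_force: 58.2
d [ 0.065  -0.0023  0.0068] rot [ 0.0041  0.0018 -0.0001]
t 3.8 press-frame [-0.22   -0.0023] 0.0569 F local [ 1.44 -1.65] 13.66 q [-0.07  0.83  0.41  1.64 -0.44  0.76  0.88]
```

```bash
echo '{"deltas":[[0, 0.015, 0, 0, 0, 0, 0], [0, 0.03, 0, 0, 0, 0, 0], [0, 0.045, 0, 0, 0, 0, 0], [0, 0.056, 0, 0, 0, 0, 0], [0, 0.056, 0, 0, 0, 0, 0]]}' | python3 -m creep
python3 go.py
echo '{"deltas":[[0, 0.003, 0, 0, 0, 0, 0], [0, 0.003, 0, 0, 0, 0, 0]]}' | python3 -m creep
python3 go.py
echo '{"deltas":[[0, 0.003, 0, 0, 0, 0, 0], [0, 0.003, 0, 0, 0, 0, 0]]}' | python3 -m creep
python3 go.py
```

```text
clock: 4.42
position: [0.6159, -0.127, 0.0569]
tool_rot: [3.138, 0.001, 1.904]
force: [-0.8, 2.6, 17.3]
grip_width: 0.0185
finger_force: 61.0
t 4.42 press-frame [-0.1632 -0.0023] 0.0569 F local [ 2.73 -0.11] 17.33 q [-0.16  0.79  0.41  1.73 -0.45  0.71  0.82]
clock: 4.68
position: [0.6152, -0.1252, 0.0569]
tool_rot: [3.137, 0.002, 1.903]
force: [1.9, 0.5, 15.7]
grip_width: 0.0177
finger_force: 60.4
t 4.67 press-frame [-0.1612 -0.0022] 0.0569 F local [-0.14 -1.94] 15.73 q [-0.16  0.79  0.41  1.73 -0.45  0.71  0.82]
clock: 4.92
position: [0.6143, -0.1224, 0.0569]
tool_rot: [3.137, 0.002, 1.903]
force: [1.1, 0.2, 16.1]
grip_width: 0.0181
finger_force: 60.5
t 4.92 press-frame [-0.1583 -0.0023] 0.0569 F local [-0.14 -1.11] 16.05 q [-0.17  0.79  0.41  1.74 -0.45  0.71  0.82]
```

```bash
for i in 1; do echo '{"deltas":[[0, 0.002, 0, 0, 0, 0, 0], [0, 0.002, 0, 0, 0, 0, 0]]}' | python3 -m creep; done >/dev/null
python3 go.py
echo '{"deltas":[[0, 0.002, 0, 0, 0, 0, 0], [0, 0.002, 0, 0, 0, 0, 0]]}' | python3 -m creep >/dev/null
python3 go.py
echo '{"deltas":[[0, 0.002, 0, 0, 0, 0, 0], [0, 0.002, 0, 0, 0, 0, 0]]}' | python3 -m creep >/dev/null
python3 go.py
```

```text
t 5.17 press-frame [-0.1565 -0.0023] 0.0569 F local [-0.75 -1.68] 15.36 q [-0.17  0.79  0.41  1.74 -0.45  0.7   0.82]
t 5.42 press-frame [-0.1549 -0.0023] 0.0569 F local [-3.41 -2.61] 13.81 q [-0.17  0.79  0.41  1.74 -0.45  0.7   0.81]
t 5.67 press-frame [-0.1548 -0.0022] 0.057 F local [-14.37  -4.42] 6.48 q [-0.18  0.79  0.41  1.74 -0.45  0.7   0.81]
```

```bash
echo '{"deltas":[[0, 0.002, 0, 0, 0, 0, 0], [0, 0.002, 0, 0, 0, 0, 0]]}' | python3 -m creep >/dev/null
python3 go.py
echo '{"deltas":[[0, -0.003, 0, 0, 0, 0, 0], [0, -0.003, 0, 0, 0, 0, 0]]}' | python3 -m creep >/dev/null
python3 go.py
```

```text
t 5.92 press-frame [-0.1547 -0.0022] 0.0571 F local [-24.46  -7.35] -0.67 q [-0.18  0.79  0.42  1.75 -0.45  0.7   0.81]
t 6.17 press-frame [-0.1549 -0.0022] 0.057 F local [-8.38 -3.22] 11.28 q [-0.17  0.79  0.41  1.74 -0.45  0.7   0.81]
```

```bash
echo '{"deltas":[[0.085, 0, 0, 0, 0, 0, 0], [0.085, 0, 0, 0, 0, 0, 0], [0.085, 0, 0, 0, 0, 0, 0], [0.085, 0, 0, -0.06, 0, 0, 0], [0.085, 0, 0, -0.12, 0, 0, 0]]}' | python3 -m creep
echo '{"deltas":[[0.085, 0, 0, -0.06, 0, 0, 0], [0.085, 0, 0, -0.12, 0, 0, 0], [0.085, 0, 0, -0.18, 0, 0, 0], [0.085, 0, 0, -0.23, 0, 0, 0], [0.085, 0, 0, -0.23, 0, 0, 0]]}' | python3 -m creep
python3 go.py -.055 0 .40
python3 - <<'E'
from h import *
from go import A,lx,ly
p,d=grab_frame("scene"); cv2.imwrite("pics/s2.png",cv2.resize(p[150:330,200:380],None,fx=3,fy=3))
P=cloud("scene",d); l=(P[...,:2]-A)@np.c_[lx,ly]
v,u=np.nonzero((P[...,2]>.075)&(P[...,2]<.095)&(l[...,0]<-.12)&(l[...,0]>-.26)&(abs(l[...,1])<.04))
print(np.c_[u,v].mean(0),(((plane("scene",np.c_[u,v],.086)[:,:2]-A)@np.c_[lx,ly]).mean(0)).round(4))
E
```

```text
clock: 6.8
position: [0.6101, -0.1173, 0.1755]
tool_rot: [-3.14, -0.0, 1.903]
force: [0.9, 0.4, -0.1]
grip_width: 0.085
finger_force: 0.0
clock: 7.42
position: [0.6114, -0.1178, 0.408]
tool_rot: [3.137, 0.002, 1.903]
force: [0.0, 1.0, -1.2]
grip_width: 0.0851
finger_force: 0.0
d [ 0.098  -0.0011  0.0078] rot [ 0.005   0.0021 -0.0006]
t 7.42 press-frame [-0.153 -0.001] 0.408 F local [ 0.94 -0.36] -1.19 q [-0.29  0.45  0.61  1.37 -0.26  1.39  0.65]
[274.10714286 253.32142857] [-0.1557 -0.0038]
```

View pics/s2.png

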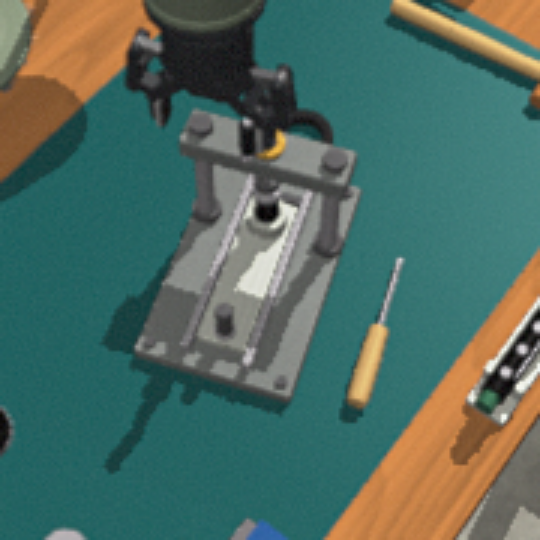

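```bash
echo '{"deltas":[[0.085, 0.05, 0, 0, 0.005, 0.002, 0], [0.085, 0.098, -0.001, 0.004, 0.005, 0.002, 0], [0.085, 0.098, -0.001, 0.05, 0.005, 0.002, 0], [0.085, 0.098, -0.001, 0.08, 0.005, 0.002, 0], [0.085, 0.098, -0.001, 0.08, 0.005, 0.002, 0]]}' | python3 -m creep
python3 go.py -.055 .001 .270
```

```text
clock: 8.1
position: [0.5765, -0.0246, 0.3221]
tool_rot: [-3.132, -0.003, 1.903]
force: [1.2, -0.2, 0.6]
grip_width: 0.0849
finger_force: 0.0
d [-0.0016  0.0011  0.0521] rot [-0.0096 -0.003  -0.0003]
t 8.1 press-frame [-0.0535  0.0016] 0.3221 F local [-0.6  -1.04] 0.64 q [-0.47  0.42  0.58  1.63 -0.24  1.18  0.5 ]
```

```bash
echo '{"deltas":[[0.085, -0.001, 0.001, 0.03, -0.005, -0.002, 0], [0.085, -0.001, 0.001, 0.05, -0.005, -0.002, 0], [0.085, -0.001, 0.001, 0.05, -0.005, -0.002, 0], [0.03, -0.001, 0.001, 0.05, -0.005, -0.002, 0], [0, -0.001, 0.001, 0.05, -0.005, -0.002, 0]]}' | python3 -m creep 50
python3 go.py -.055 .001 .270
echo '{"deltas":[[0, 0, 0, 0, 0, 0, 0], [0, 0, 0, 0, 0, 0, 0], [0, 0, 0, 0, 0, 0, 0]]}' | python3 -m creep
python3 go.py -.055 .001 .270
```

```text
clock: 8.72
position: [0.5792, -0.0257, 0.2754]
tool_rot: [3.14, 0.0, 1.903]
force: [-0.2, -1.4, -0.6]
grip_width: 0.051
finger_force: 0.0
d [ 0.0004 -0.0016  0.0054] rot [ 0.0013  0.0003 -0.0006]
t 8.72 press-frame [-0.0554 -0.0006] 0.2754 F local [-1.23  0.64] -0.6 q [-0.45  0.46  0.56  1.69 -0.27  1.07  0.53]
clock: 9.1
position: [0.5785, -0.0258, 0.2748]
tool_rot: [-3.141, -0.0, 1.903]
force: [-4.9, -0.8, 7.6]
grip_width: 0.0163
finger_force: 48.6
d [ 0.0003 -0.001   0.0048] rot [-0.0002 -0.0002 -0.0008]
t 9.1 press-frame [-0.0553  0.    ] 0.2748 F local [0.89 4.89] 7.58 q [-0.45  0.46  0.56  1.69 -0.27  1.07  0.53]
```

```bash
cat > crank.py <<'E'
from go import *
s=bot.observe(); p=s['position']; x,y=(p[:2]-A)@np.c_[lx,ly]; f=s['force'][:2]@np.c_[lx,ly]
th=np.arctan2(y,-x); t=np.array([np.sin(th),np.cos(th)]); r=np.array([-np.cos(th),np.sin(th)])
print("t %.2f ang %.1f rad %.1f z %.1f  Ft %.1f Fr %.1f Fz %.1f grip %.1f %.1f"%(s['clock'],np.degrees(th)%360,np.hypot(x,y)*1e3,p[2]*1e3,f@t,f@r,s['force'][2],s['grip_width']*1e3,s['finger_force']))
E
echo '{"deltas":[[0, 0.0019, -0.0142, 0.0005, 0, 0, 0], [0, 0.0074, -0.0275, 0.001, 0, 0, 0], [0, 0.0161, -0.0389, 0.0015, 0, 0, 0], [0, 0.0275, -0.0476, 0.002, 0, 0, 0]]}' | python3 -m creep >/dev/null; python3 crank.py
echo '{"deltas":[[0, 0.0133, -0.0055, 0.0005, 0, 0, 0], [0, 0.0275, -0.0074, 0.001, 0, 0, 0]]}' | python3 -m creep >/dev/null; python3 crank.py
```

```text
t 9.60 ang 58.6 rad 53.7 z 273.1  Ft -10.6 Fr -13.3 Fz -4.5 grip 16.4 48.9
t 9.85 ang 88.8 rad 53.3 z 272.1  Ft -10.3 Fr -15.8 Fz -5.5 grip 16.6 49.2
```

```bash
sed -i 's/^s=bot/A=A-.002*ly\ns=bot/' crank.py
echo '{"deltas":[[0, 0.0142, 0.0039, 0.0005, 0, 0, 0], [0, 0.0275, 0.0104, 0.001, 0, 0, 0]]}' | python3 -m creep >/dev/null; python3 crank.py
echo '{"deltas":[[0, 0.0114, 0.0087, 0.0005, 0, 0, 0], [0, 0.0201, 0.0201, 0.001, 0, 0, 0], [0, 0.0256, 0.0334, 0.0015, 0, 0, 0], [0, 0.0275, 0.0476, 0.002, 0, 0, 0]]}' | python3 -m creep >/dev/null; python3 crank.py
```

```text
t 10.10 ang 119.1 rad 54.5 z 270.8  Ft -10.0 Fr 7.1 Fz 14.3 grip 16.8 51.8
t 10.60 ang 180.9 rad 54.9 z 268.8  Ft -10.8 Fr -4.2 Fz 11.3 grip 16.5 51.5
```

```bash

echo '{"deltas":[[0, -0.0019, 0.0142, 0.0005, 0, 0, 0]]}' | python3 -m creep >/dev/null; python3 crank.py
echo '{"deltas":[[0, -0.0055, 0.0133, 0.0005, 0, 0, 0]]}' | python3 -m creep >/dev/null; python3 crank.py
echo '{"deltas":[[0, -0.0087, 0.0114, 0.0005, 0, 0, 0]]}' | python3 -m creep >/dev/null; python3 crank.py
echo '{"deltas":[[0, -0.0114, 0.0087, 0.0005, 0, 0, 0]]}' | python3 -m creep >/dev/null; python3 crank.py
echo '{"deltas":[[0, -0.0133, 0.0055, 0.0005, 0, 0, 0]]}' | python3 -m creep >/dev/null; python3 crank.py
echo '{"deltas":[[0, -0.0142, 0.0019, 0.0005, 0, 0, 0]]}' | python3 -m creep >/dev/null; python3 crank.py
```

```text
t 10.72 ang 195.9 rad 55.0 z 268.2  Ft -10.4 Fr -6.0 Fz 11.9 grip 16.6 51.4
t 10.85 ang 211.0 rad 55.2 z 267.7  Ft -9.9 Fr -8.3 Fz 12.1 grip 16.3 51.5
t 10.97 ang 225.8 rad 55.3 z 267.2  Ft -9.6 Fr -10.4 Fz 14.2 grip 16.3 51.6
t 11.10 ang 240.5 rad 55.4 z 266.7  Ft -10.1 Fr -13.1 Fz 15.3 grip 16.6 51.7
t 11.22 ang 255.1 rad 55.6 z 266.2  Ft -10.0 Fr -14.4 Fz 15.4 grip 16.2 51.8
t 11.35 ang 269.5 rad 55.7 z 265.7  Ft -9.8 Fr -15.3 Fz 15.3 grip 16.4 51.8
```

```bash

echo '{"deltas":[[0, -0.0142, -0.0034, 0.0005, 0, 0, 0]]}' | python3 -m creep >/dev/null; python3 crank.py
echo '{"deltas":[[0, -0.0133, -0.0055, 0.0005, 0, 0, 0]]}' | python3 -m creep >/dev/null; python3 crank.py
echo '{"deltas":[[0, -0.0114, -0.0087, 0.0005, 0, 0, 0]]}' | python3 -m creep >/dev/null; python3 crank.py
echo '{"deltas":[[0, -0.0087, -0.0114, 0.0005, 0, 0, 0]]}' | python3 -m creep >/dev/null; python3 crank.py
echo '{"deltas":[[0, -0.0055, -0.0133, 0.0005, 0, 0, 0]]}' | python3 -m creep >/dev/null; python3 crank.py
```

```text
t 11.47 ang 283.8 rad 55.3 z 265.4  Ft -10.0 Fr -1.5 Fz 7.5 grip 16.6 50.9
t 11.60 ang 298.5 rad 55.4 z 264.9  Ft -10.3 Fr -2.4 Fz 7.0 grip 16.0 50.7
t 11.72 ang 313.5 rad 55.4 z 264.5  Ft -10.1 Fr -2.0 Fz 4.9 grip 16.4 50.5
t 11.85 ang 328.5 rad 55.4 z 264.0  Ft -10.5 Fr -1.2 Fz 2.9 grip 16.6 50.3
t 11.97 ang 343.7 rad 55.4 z 263.5  Ft -10.3 Fr -1.0 Fz 1.3 grip 16.5 50.2
```

```bash

echo '{"deltas":[[0, -0.0019, -0.0142, 0.0005, 0, 0, 0]]}' | python3 -m creep >/dev/null; python3 crank.py
echo '{"deltas":[[0, 0.0019, -0.0142, 0.0005, 0, 0, 0]]}' | python3 -m creep >/dev/null; python3 crank.py
echo '{"deltas":[[0, 0.0055, -0.0133, 0.0005, 0, 0, 0]]}' | python3 -m creep >/dev/null; python3 crank.py
echo '{"deltas":[[0, 0.0087, -0.0114, 0.0005, 0, 0, 0]]}' | python3 -m creep >/dev/null; python3 crank.py
```

```text
t 12.10 ang 358.8 rad 55.4 z 263.1  Ft -9.6 Fr -1.8 Fz 1.2 grip 16.2 50.2
t 12.22 ang 13.8 rad 55.4 z 262.5  Ft -10.2 Fr -2.8 Fz -0.9 grip 16.6 50.2
t 12.35 ang 28.6 rad 55.3 z 262.1  Ft -13.0 Fr -4.3 Fz -0.0 grip 16.5 50.2
t 12.47 ang 43.1 rad 55.2 z 261.7  Ft -15.4 Fr -4.9 Fz -2.0 grip 16.4 50.1
```

```bash

echo '{"deltas":[[0, 0.0114, -0.0087, 0.0005, 0, 0, 0]]}' | python3 -m creep >/dev/null; python3 crank.py
echo '{"deltas":[[0, 0.0133, -0.0055, 0.0005, 0, 0, 0]]}' | python3 -m creep >/dev/null; python3 crank.py
echo '{"deltas":[[0, 0.0142, -0.0019, 0.0005, 0, 0, 0]]}' | python3 -m creep >/dev/null; python3 crank.py
```

```text
t 12.60 ang 57.8 rad 55.1 z 261.2  Ft -15.7 Fr -5.6 Fz -2.0 grip 16.6 50.1
t 12.72 ang 72.6 rad 55.0 z 260.8  Ft -15.7 Fr -4.9 Fz -1.1 grip 16.5 50.2
t 12.85 ang 87.4 rad 55.0 z 260.2  Ft -15.5 Fr -4.0 Fz 2.5 grip 16.5 50.5
```

```bash

echo '{"deltas":[[0, 0.0142, 0.0019, 0.0005, 0, 0, 0]]}' | python3 -m creep >/dev/null; python3 crank.py
echo '{"deltas":[[0, 0.0081, 0.0029, 0.0003, 0, 0, 0]]}' | python3 -m creep >/dev/null; python3 crank.py
```

```text
t 12.97 ang 102.2 rad 54.9 z 259.6  Ft -17.6 Fr -2.1 Fz 8.1 grip 16.4 51.1
t 13.10 ang 111.6 rad 54.8 z 259.3  Ft -17.9 Fr 1.6 Fz 10.8 grip 16.9 51.5
```

```bash

echo '{"deltas":[[0, -0.002, -0.0008, 0, 0, 0, 0]]}' | python3 -m creep >/dev/null; python3 crank.py
echo '{"deltas":[[0.085, 0, 0, 0, 0, 0, 0], [0.085, 0, 0, 0, 0, 0, 0], [0.085, 0, 0, 0, 0, 0, 0], [0.085, 0, 0, -0.03, 0, 0, 0], [0.085, 0, 0, -0.06, 0, 0, 0]]}' | python3 -m creep
echo '{"deltas":[[0.085, 0, 0, -0.05, 0, 0, 0], [0.085, 0, 0, -0.1, 0, 0, 0], [0.085, 0.06, 0, -0.1, 0, 0, 0], [0.085, 0.12, 0, -0.1, 0, 0, 0], [0.085, 0.18, 0, -0.1, 0, 0, 0]]}' | python3 -m creep
echo '{"deltas":[[0.085, 0.06, 0, 0, 0, 0, 0], [0.085, 0.12, 0, 0, 0, 0, 0], [0.085, 0.18, 0, 0, 0, 0, 0], [0.085, 0.18, 0, 0, 0, 0, 0], [0.085, 0.18, 0, 0, 0, 0, 0]]}' | python3 -m creep
python3 - <<'E'
from h import *
from go import A,lx,ly
p,d=grab_frame("scene"); q,e=grab_frame("top")
cv2.imwrite("pics/e.png",np.hstack([cv2.resize(p[165:295,215:345],(400,400)),cv2.resize(q[150:280,230:360],(400,400))]))
for n,D in(("scene",d),("top",e)):
    P=cloud(n,D); l=(P[...,:2]-A)@np.c_[lx,ly]
    v,u=np.nonzero((P[...,2]>.272)&(P[...,2]<.30)&(np.hypot(l[...,0],l[...,1])<.08))
    m=((plane(n,np.c_[u,v],.288)[:,:2]-A)@np.c_[lx,ly]).mean(0)+[0,.001]; print(n,len(u),m.round(4),np.degrees(np.arctan2(m[1],-m[0])).round(1))
E
```

```text
t 13.22 ang 111.5 rad 54.7 z 259.3  Ft 4.1 Fr 3.4 Fz 11.6 grip 16.4 51.5
clock: 13.85
position: [0.5073, 0.0294, 0.3192]
tool_rot: [-3.141, 0.0, 1.903]
force: [0.5, -0.5, 0.1]
grip_width: 0.0848
finger_force: 0.0
clock: 14.48
position: [0.4478, 0.2012, 0.4187]
tool_rot: [3.141, -0.0, 1.903]
force: [1.2, 0.2, -0.5]
grip_width: 0.0852
finger_force: 0.0
clock: 15.1
position: [0.3903, 0.3694, 0.4183]
tool_rot: [-3.141, 0.001, 1.903]
force: [1.0, -0.1, 1.7]
grip_width: 0.0853
finger_force: 0.0
scene 34 [0.0155 0.0474] 108.2
top 41 [0.0213 0.0516] 112.5
```

View pics/e.png

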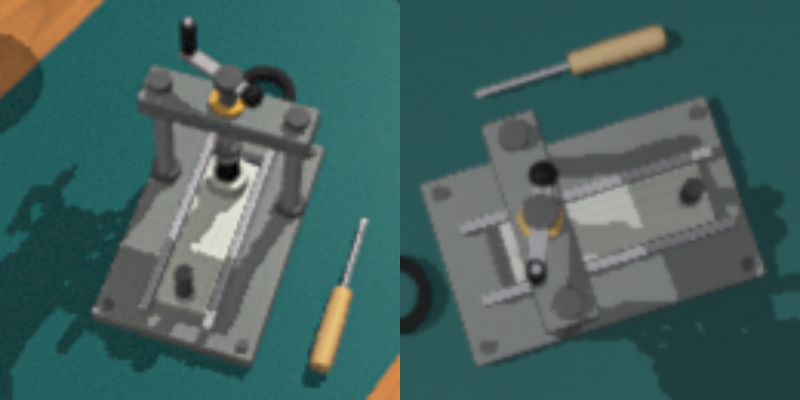

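The left half (scene view) shows the foot sitting on the barrel at about (228,165) and the shuttle home. The right half (top view) shows the grip at about (537,270), near 111°, with nothing else moved. I'm handing it in.

```bash
python3 -c "
from workcell import job
print(job.job_done())"
```

```text
the job is handed in; nothing more can be done
None
```

The barrel is clamped and handed in at about 15 s on the clock: the shuttle is home against its stop, the crank is about 90° past first touch (known to within roughly ±7°, with the last grip force 17.9 N against the expected 18 N), the gripper is clear, and nothing else near the press has visibly moved.

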